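Charge the tumbler barrel with burnishing balls

ROBOT

A 6-joint arm with a two-finger parallel gripper is mounted at the origin on the work surface. World frame = base frame: x ahead of the robot, y to its left, z up, the work surface at z = 0. Lengths are in m, angles in rad, forces in N, time in s.
With the tool pointing down it reaches from about 0.325 to 0.775 m from the base axis. Payload 5.5 kg.
Tool frame: the origin (TCP) lies between the finger pads; the fingertips stand 8 mm ahead of it and the grasp point (between the pads) lies 11 mm behind it (tcp_to_tips is the distance from the TCP to the fingertips, in m); z points along the fingers, y is the direction in which the jaws open and shut (so a half turn about z gives the same grasp; the last joint's range is limited). The gripper opens to 88 mm and grips with 3 to 60 N. Pads are 20 mm wide; open, the fingers measure 115 mm over their backs; the gripper's body (75 mm by 178 mm) begins 61 mm behind the grasp point.
Start: joints at [1.263, 0.091, 1.231, -0, 1.82, -0.057], TCP at [0.149, 0.581, 0.205] pointing down, gripper open.
Joint ranges: [-2.87, 2.87], [-0.86, 2.18], [0.17, 2.46], [-1.51, 4.65], [0.06, 2.69], [-2.65, 2.65]. Speed limits (rad/s): [2.57, 2.57, 3.01, 3.14, 3.14, 3.14].

INTERFACE

Orientations are given as a unit quaternion [w, x, y, z].
In Python, from bench import * gives the robot as it stands. Calls block until the motion is done:
- move_to(position, orientation): joint-space move of the TCP to a pose.
- move_l(position, speed=0.15, orientation=None): straight line of the TCP; orientation=None keeps the orientation; speed is the mean speed in m/s.
- movej(angles): joint-space move.
- gripper_open() and close(): open the fingers fully, or close them until they stop; the grip force is fixed at half the most.
- hold(seconds).
- inverse_kinematics(position, orientation): joint angles nearest the present ones, or None.
- state(): the state.
- get_image(name): name is "side" or "top"; returns a dict with "frame" (400x640x3 uint8, blue, green, red), "depth" (400x640 float32, m along the optical axis (not along the pixel's ray), 0 where there is no reading), "camera_matrix" (3x3 intrinsics, pixels), "k1" (the pictures are not rectified: a ray, as slopes to the right and down, at radius r is drawn at 1 + k1 r^2 times it, then the intrinsics apply), "view" (4x4, takes a point from world to camera coordinates). Camera axes: x right, y up, looking along -z (the intrinsics and any distortion apply to the point x, -y, -z); pixel columns grow to the right and rows downward; lengths in m; the calibration is good to about 2 mm. A picture is of the moment at which its call begins.
A pose or a line that the arm cannot do raises IKError and nothing moves.
- job_done(): hands the job in, once; it reports no verdict.
The state is a dict: "time": time; "joint_pos": joint angles; "dq": joint speeds; "joint_torque": joint torques, N m; "ee_pos": TCP position; "ee_rot": TCP orientation; "ft_force": force on the tool from outside, world axes, zero at the start; "moment": the same for the moment, N m; "finger_gap": finger opening in m.
Only numpy, scipy, OpenCV 4.12 (cv2) and the standard library are available. Lean on these libraries where they do the work, as an engineer would, in place of code of your own. Each camera call takes 0.05 s, during which the arm holds its last target.

TASK

Take the open steel cup off the rack and pour all eight ceramic balls out of it into the black tumbler barrel. Then put the empty cup back upright in its own place in the row between or beside the jars, and let go of it. Leave the barrel standing where it is, and do not disturb the jars, the lid or the mug.

Things in the scene. Friction and masses are not known exactly. Their poses are not given: they have to be found in the camera images.
- cup: Open tapered steel cup, 75 mm tall, outer diameter 52 mm at the foot and 68 mm at the rim, wall 3 mm, floor 5 mm thick, 0.15 kg; the only open vessel on the rack, holding the eight balls at the start. Origin at the centre of its underside, z up its axis.
- barrel: Round black rubber tumbler barrel standing upright, open at the top, 100 mm tall, outer diameter 112 mm at the foot and 116 mm at the rim, wall 8 mm, floor 10 mm thick, 0.8 kg, not fixed to the bench. Origin at the centre of its underside, z up.
- rack: Fixed wooden rack. Board 150 (x) by 400 mm (y), top 15 mm above the bench; end panels at y +-193, 195 tall. A tool strip spans its width over the row, x -50 to +5 mm, underside 165, top 185 mm up, file handles to 240. Cup and jars stand at x = -30, 125 mm apart along y, under the strip: reach them at a slant from the front (-x). Origin: centre of the board's underside; x to the back, z up.
- jar1: Closed glass jar with a metal cap, 60 mm diameter, 85 mm tall, in the rack's row. Origin at the centre of its underside, z up. Leave alone.
- jar2: The same kind of closed jar, in the rack's row. Origin at the centre of its underside, z up. Leave alone.
- lid: Round black lid of the barrel with a steel knob, 116 mm diameter, 30 mm tall in all, lying on the bench. Origin at the centre of its underside, z up. Leave alone.
- mug: White mug, 82 mm diameter, 90 mm tall, handle at its +y side. Origin at the centre of its underside, z up. Leave alone.
- ball1: White ceramic burnishing ball 1 of 8, diameter 19 mm, 12 g, in the cup at the start. Origin at its centre.
- ball2: White ceramic burnishing ball 2 of 8, diameter 19 mm, 12 g, in the cup at the start. Origin at its centre.
- ball3: White ceramic burnishing ball 3 of 8, diameter 19 mm, 12 g, in the cup at the start. Origin at its centre.
- ball4: White ceramic burnishing ball 4 of 8, diameter 19 mm, 12 g, in the cup at the start. Origin at its centre.
- ball5: White ceramic burnishing ball 5 of 8, diameter 19 mm, 12 g, in the cup at the start. Origin at its centre.
- ball6: White ceramic burnishing ball 6 of 8, diameter 19 mm, 12 g, in the cup at the start. Origin at its centre.
- ball7: White ceramic burnishing ball 7 of 8, diameter 19 mm, 12 g, in the cup at the start. Origin at its centre.
- ball8: White ceramic burnishing ball 8 of 8, diameter 19 mm, 12 g, in the cup at the start. Origin at its centre.
Mind the look-alikes: they are no part of the job. Leave any blue or red look-alike of the barrel alone.

How it is judged:
By the outcome, as a careful person would: the job done as asked, in the order asked, and still so for the second after the job is handed in, with the robot touching nothing.
It also fails if it takes over 70 s, if anything falls off the work surface, if the arm or the gripper's body presses on something with over 40 N, if the wrist force passes 120 N, or if a joint passes its speed limit or range.

## Working session

There is one attempt and no reset: what is moved stays moved. The work goes in short steps, each a Python script; the robot and the scene stay as the last script left them, time stands still between calls to the robot, and variables do not carry over. Pictures are saved under pics/ and viewed, and the job is handed in when it is done.

```bash
mkdir -p pics; ls
cat > h.py <<'E'
from bench import *
import numpy as np, cv2
def snap(n):
    return get_image(n)
def pts(im):
    K=np.array(im["camera_matrix"]);k1=im["k1"];V=np.array(im["view"]);d=im["depth"]
    v,u=np.mgrid[0:400,0:640].astype(float)
    xd=(u-K[0,2])/K[0,0]; yd=(v-K[1,2])/K[1,1]
    x,y=xd.copy(),yd.copy()
    for _ in range(20):
        f=1+k1*(x*x+y*y); x=xd/f;y=yd/f
    P=np.stack([x*d,-y*d,-d,np.ones_like(d)],-1)
    W=P@np.linalg.inv(V).T
    W=W[...,:3]; W[d<=0]=np.nan
    return W
def proj(im,p):
    K=np.array(im["camera_matrix"]);V=np.array(im["view"])
    q=V@np.append(p,1); x=q[0]/-q[2];y=-q[1]/-q[2]; f=1+im["k1"]*(x*x+y*y)
    return K[0,0]*x*f+K[0,2],K[1,1]*y*f+K[1,2]
E
python3 - <<'E'
from h import *
for n in("side","top"):
    im=snap(n); cv2.imwrite(f"pics/{n}0.png",im["frame"]); np.savez(f"{n}0.npz",**im)
    print(n,im["camera_matrix"],im["k1"],np.linalg.inv(np.array(im["view"])).round(3))
print(state())
E
```

```text
pics
side [[383.89212777   0.         317.64897665]
 [  0.         383.89212777 196.24151806]
 [  0.           0.           1.        ]] -0.011190006339100084 [[-0.269 -0.844  0.464  0.953]
 [ 0.963 -0.234  0.132  0.003]
 [-0.003  0.482  0.876  0.867]
 [ 0.     0.     0.     1.   ]]
top [[360.88005908   0.         324.44026431]
 [  0.         360.88005908 200.62408523]
 [  0.           0.           1.        ]] 0.010433957093548442 [[-0.013  0.983 -0.184  0.322]
 [-1.    -0.012  0.002 -0.102]
 [-0.     0.184  0.983  1.081]
 [ 0.     0.     0.     1.   ]]
{'time': 0.1, 'joint_pos': array([ 1.26327500e+00,  9.17458020e-02,  1.23177506e+00, -3.73085299e-05,
        1.81981677e+00, -5.67022507e-02]), 'dq': array([ 8.56563044e-05, -1.36573308e-03, -3.83530721e-03,  7.51496938e-04,
       -1.20639788e-03, -4.50529286e-04]), 'joint_torque': array([ 2.82613393e-03, -4.47854626e+01, -4.07571101e+01,  7.00388965e-02,
        2.82753655e-02, -7.27055749e-05]), 'ee_pos': array([0.14884052, 0.58092604, 0.20443719]), 'ee_rot': array([-1.40229280e-04,  1.25085565e-01,  9.92145574e-01, -8.61332624e-04]), 'ft_force': array([ 1.2186049 ,  0.6559422 , -0.21957743]), 'moment': array([ 0.00476212,  0.03088663, -0.02492872]), 'finger_gap': 0.08745636962337947}
```

View pics/side0.png

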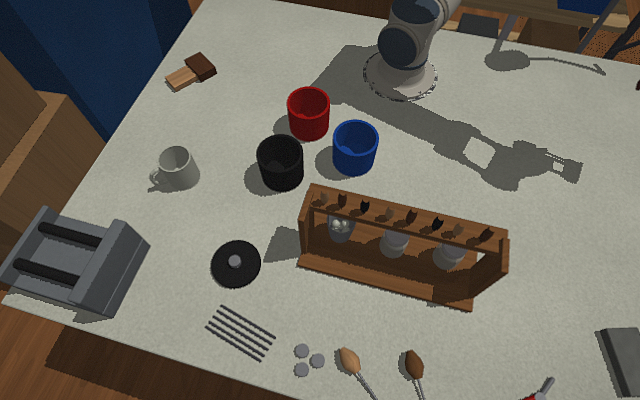

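View pics/top0.png

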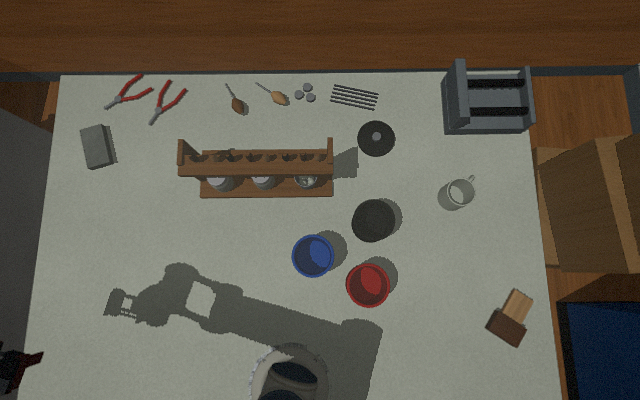

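Side view: the candidates are the cup (open, white balls inside, px 340,228), and the closed jars (395,243) and (448,255). For the barrel they are black (281,163), blue (355,147) and red (308,112). The lid is at (235,263) and the mug at (178,167). I choose the cup at (340,228) and the black barrel; next I measure both and check them in a crop.

Run:
```python
from h import *
S=dict(np.load("side0.npz"));T=dict(np.load("top0.npz"))
a=cv2.resize(S["frame"][170:320,280:520],None,fx=3.2,fy=3.2,interpolation=3); cv2.imwrite("pics/cs.png",a)
b=cv2.resize(T["frame"][120:310,160:420],None,fx=3,fy=3,interpolation=3); cv2.imwrite("pics/ct.png",b)
WT=pts(T);WS=pts(S)
for n,W,l in(("T",WT,[(306,180),(373,203),(373,222),(313,240),(368,268),(376,138),(460,192),(260,197),(205,190),(330,190),(265,168),(265,155),(181,145),(330,145),(220,184),(264,181)]),("S",WS,[(340,222),(340,238),(395,243),(448,255),(281,140),(281,165),(235,240),(300,265),(470,308),(311,186),(508,238),(400,205)])):
    for u,v in l: print(n,u,v,W[v,u].round(3))
# circle fits in band
def fit(P):
    from scipy.optimize import least_squares
    r=least_squares(lambda q:np.hypot(P[:,0]-q[0],P[:,1]-q[1])-q[2],[*P[:,:2].mean(0),.05],loss="soft_l1",f_scale=.002);return r.x.round(4),len(P)
for n,W in(("T",WT),("S",WS)):
  for nm,c,zr in(("black",(0.38,-.22),(.092,.106)),("blue",(.29,-.08),(.092,.106)),("red",(.2,-.2),(.092,.106))):
    m=(W[...,2]>zr[0])&(W[...,2]<zr[1])
    k=m.astype(np.uint8); nn,lab,st,ce=cv2.connectedComponentsWithStats(k)
  for i in range(1,nn):
    if st[i,4]>80: P=W[lab==i]; print(n,i,ce[i].round(),fit(P))
```

```text
T 306 180 [ 0.584 -0.049  0.022]
T 373 203 [ 0.502 -0.241  0.074]
T 373 222 [ 0.456 -0.248  0.012]
T 313 240 [ 0.405 -0.068  0.006]
T 368 268 [ 0.321 -0.228  0.01 ]
T 376 138 [ 0.711 -0.264  0.031]
T 460 192 [ 0.545 -0.516  0.005]
T 260 197 [0.538 0.092 0.002]
T 205 190 [0.559 0.257 0.014]
T 330 190 [ 0.554 -0.121  0.014]
T 265 168 [0.577 0.048 0.184]
T 265 155 [0.613 0.049 0.182]
T 181 145 [0.638 0.263 0.194]
T 330 145 [ 0.633 -0.119  0.196]
T 220 184 [0.558 0.189 0.092]
T 264 181 [0.564 0.065 0.099]
S 340 222 [ 0.566 -0.052  0.034]
S 340 238 [ 0.615 -0.041  0.055]
S 395 243 [0.613 0.078 0.099]
S 448 255 [0.605 0.193 0.088]
S 281 140 [ 0.404 -0.249  0.08 ]
S 281 165 [ 0.433 -0.246  0.008]
S 235 240 [ 0.67  -0.284  0.015]
S 300 265 [ 0.688 -0.116  0.016]
S 470 308 [0.682 0.271 0.014]
S 311 186 [ 0.572 -0.12   0.183]
S 508 238 [ 0.48   0.352 -0.006]
S 400 205 [0.566 0.065 0.182]
T 1 [530.  94.] (array([ 0.8203, -3.9273,  3.2174]), 263)
T 2 [453.  98.] (array([ 0.8368, -1.5608,  1.0811]), 131)
T 4 [216. 180.] (array([0.5693, 0.1991, 0.0138]), 135)
T 5 [260. 179.] (array([0.5741, 0.0753, 0.0135]), 111)
T 11 [374. 219.] (array([ 0.4521, -0.2378,  0.0536]), 380)
T 14 [312. 256.] (array([ 0.3568, -0.0695,  0.0535]), 392)
T 15 [368. 286.] (array([ 0.278 , -0.2159,  0.0535]), 408)
S 1 [14.  6.] (array([ 0.1235, -1.2535,  0.0331]), 120)
S 11 [308. 103.] (array([ 0.2815, -0.2136,  0.0537]), 398)
S 12 [356. 139.] (array([ 0.3607, -0.0672,  0.0536]), 453)
S 13 [279. 154.] (array([ 0.4562, -0.2355,  0.0537]), 473)
S 14 [ 21. 240.] (array([0.8095, 0.3365, 1.0445]), 440)
S 19 [111. 270.] (array([  8.7386, 861.2523, 861.7674]), 349)
S 20 [396. 237.] (array([0.5976, 0.0779, 0.0146]), 254)
S 22 [454. 251.] (array([0.5754, 0.2017, 0.0256]), 210)
S 23 [483. 273.] (array([0.6168, 0.5391, 0.2766]), 91)
```

View pics/cs.png

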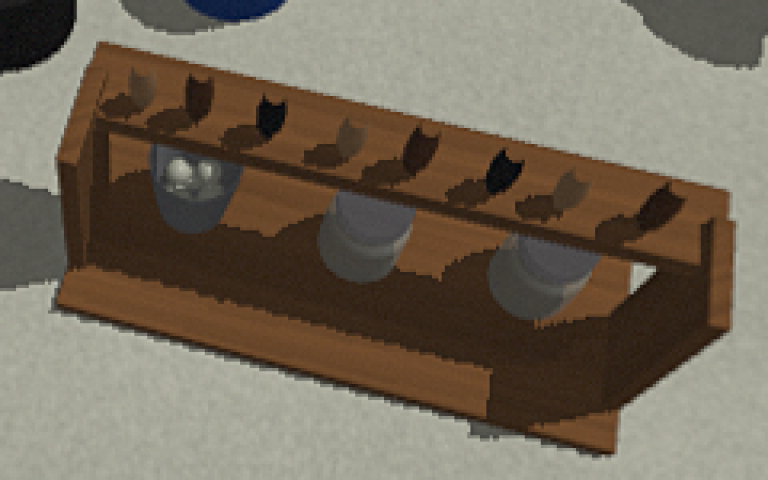

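View pics/ct.png

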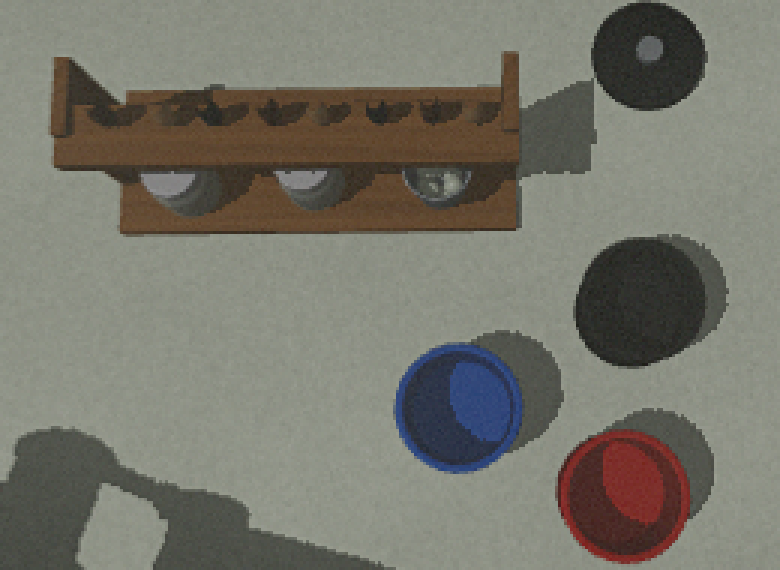

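Run:
```python
from h import *
from scipy.optimize import least_squares
S=dict(np.load("side0.npz"));T=dict(np.load("top0.npz"))
for n,im in(("T",T),("S",S)):
    W=pts(im); x,y,z=W[...,0],W[...,1],W[...,2]
    reg=(x>.5)&(x<.72)&(y>-.16)&(y<.32)
    m=reg&(z>.176)&(z<.19); P=W[m][:,:2].astype(np.float32)
    print(n,"strip",cv2.minAreaRect(P),len(P),np.median(W[m][:,2]))
    for nm,c in(("panel",(.19,.20)),):
        for s in(-1,1):
            m=reg&(z>.1885)&(z<.203)&((y-.075)*s>.16); P=W[m]
            if len(P):print(n,"panel",s,P.min(0).round(4),P.max(0).round(4),len(P), np.percentile(P,[5,50,95],axis=0).round(4).tolist())
    m=reg&(z>.011)&(z<.019); P=W[m]; print(n,"board",cv2.minAreaRect(P[:,:2].astype(np.float32)),P.shape,np.median(P[:,2]))
    # panel outer/inner face points
    for s in(-1,1):
        m=reg&(z>.03)&(z<.185)&((y-.075)*s>.175); P=W[m]
        if len(P)>5: print(n,"pside",s,len(P),np.percentile(P,[1,50,99],axis=0).round(4).tolist())
    # cup
    m=reg&(z>.02)&(z<.1)&(np.hypot(x-.58,y+.05)<.045); P=W[m]
    rad=lambda zz:.026+.008*(zz-.015)/.075
    # outer surface pts only
    def f(q): 
        r=np.hypot(P[:,0]-q[0],P[:,1]-q[1]); R=rad(P[:,2]); return np.minimum(np.abs(r-R),np.abs(r-(R-.003)))
    best=min((least_squares(f,[a,b],loss="soft_l1",f_scale=.002) for a in(.565,.575,.585,.595) for b in(-.06,-.05,-.04)),key=lambda r:r.cost)
    print(n,"cup",best.x.round(4),best.cost,len(P))
    for nm,yc in(("jar",.075),("jar",.2)):
        m=reg&(z>.03)&(z<.085)&(np.hypot(x-.58,y-yc)<.045); P=W[m]
        r=least_squares(lambda q:np.hypot(P[:,0]-q[0],P[:,1]-q[1])-.03,[.58,yc],loss="soft_l1",f_scale=.002);print(n,nm,r.x.round(4),len(P))
```

```text
T strip ((0.6070009469985962, 0.07412784546613693), (0.39655601978302, 0.09295503795146942), 89.86927032470703) 2867 0.18388446195948294
T panel -1 [ 0.5717 -0.125   0.1887] [ 0.6561 -0.0854  0.2015] 137 [[0.588, -0.1246, 0.1911], [0.6197, -0.1191, 0.1939], [0.653, -0.1137, 0.1973]]
T panel 1 [0.5862 0.2578 0.1886] [0.655  0.2728 0.1979] 158 [[0.5898, 0.2588, 0.19], [0.6207, 0.2648, 0.1933], [0.6521, 0.2715, 0.1967]]
T board ((0.611868679523468, 0.07411567866802216), (0.3974166512489319, 0.15070371329784393), 89.86904907226562) (2286, 3) 0.01420852675943951
T pside -1 157 [[0.5613, -0.1241, 0.0319], [0.5862, -0.1114, 0.1828], [0.6455, -0.1006, 0.1849]]
T pside 1 257 [[0.5616, 0.2503, 0.036], [0.6063, 0.2594, 0.1774], [0.6553, 0.2713, 0.1849]]
T cup [ 0.5878 -0.0514] 0.002308953577482357 230
T jar [0.587  0.0767] 126
T jar [0.5817 0.201 ] 152
S strip ((0.6106695532798767, 0.07657410949468613), (0.40073248744010925, 0.0970078781247139), 89.95295715332031) 4484 0.18389519164640317
S panel -1 [ 0.5887 -0.1237  0.1886] [ 0.6586 -0.0862  0.2029] 239 [[0.5933, -0.1229, 0.1908], [0.6253, -0.1164, 0.1938], [0.6564, -0.11, 0.1959]]
S panel 1 [0.5886 0.2622 0.1885] [0.6589 0.2766 0.1974] 300 [[0.5933, 0.2629, 0.1897], [0.6256, 0.2685, 0.1937], [0.6563, 0.2752, 0.1957]]
S board ((0.6174477934837341, 0.07645927369594574), (0.3996574580669403, 0.1449170708656311), 89.90929412841797) (7686, 3) 0.014001909236561694
S pside -1 591 [[0.5647, -0.1232, 0.0319], [0.6302, -0.1101, 0.1389], [0.6589, -0.1003, 0.1849]]
S pside 1 1129 [[0.5655, 0.2507, 0.0318], [0.627, 0.263, 0.1261], [0.6583, 0.2755, 0.1849]]
S cup [ 0.589  -0.0473] 0.0035259965549667175 554
S jar [0.5856 0.0789] 305
S jar [0.5805 0.2037] 350
```

```bash
cat >> h.py <<'E'
from scipy.spatial.transform import Rotation as Ro
CUP=np.array([.586,-.0497,.015]); BAR=np.array([.4545,-.2365]); TH=np.radians(30); HG=.042
def Rtool(psi,th,roll,flip):
    z=np.array([np.cos(th),0,-np.sin(th)]); y=np.array([0,-1. if flip else 1.,0]); x=np.cross(y,z)
    return Ro.from_euler("z",psi)*Ro.from_matrix(np.stack([x,y,z],1))*Ro.from_euler("z",roll)
def q(R):
    a=R.as_quat(); return np.array([a[3],a[0],a[1],a[2]])
def tcp_for_cup(cup_pos,R,flip):
    """TCP position for cup origin pos, given tool orientation R"""
    Rc=R*Rtool(0,TH,0,flip).inv()
    g=cup_pos+Rc.apply([0,0,HG])
    return g+.011*R.as_matrix()[:,2],Rc
def pour_pose(psi,th,roll,flip,zmin=.118,back=.012,sh=(0,0)):
    R=Rtool(psi,th,roll,flip); Rc=R*Rtool(0,TH,0,flip).inv()
    a=Rc.as_matrix()[:,2]; m=a[:2]/np.linalg.norm(a[:2])
    d=np.array([0,0,-1.])-a*(-a[2]); d/=np.linalg.norm(d)
    lip=a*.075+d*.034
    cxy=BAR+np.array(sh)-back*m-lip[:2]
    g_rel=Rc.apply([0,0,HG])
    corners=[]
    for X in(-.0375,.0375):
        for Y in(-.089,.089):
            for Z in(-.061,-.2): corners.append(R.apply([X,Y,Z])[2]+g_rel[2])
    low=min(min(corners),(lip[2]))
    cz=zmin-low
    c=np.array([*cxy,cz])
    p,_=tcp_for_cup(c,R,flip)
    return p,R,np.degrees(np.arccos(a[2])),c+lip,c
E
python3 - <<'E'
from h import *
for flip in(0,1):
    R=Rtool(0,TH,0,flip)
    for dx in(0,-.1,-.15): 
        p,_=tcp_for_cup(CUP+[dx,.003,0],R,flip); k=inverse_kinematics(p,q(R)); print(flip,dx,None if k is None else np.round(k,2))
    for psi in(0,-20,-30,-45,-60):
      for s in(1,-1):
        o=[]
        for r in(0,60,90,120,150,170):
            p,R,t,lip,c=pour_pose(np.radians(psi),TH,np.radians(s*r),flip); k=inverse_kinematics(p,q(R)); o.append((r,int(t),lip[2].round(3),None if k is None else np.round(k,1).tolist()))
        print(flip,psi,s,[x[0] for x in o if x[3]], o[3],o[5])
E
```

```text
0 0 None
0 -0.1 None
0 -0.15 Noneh.py:34: RuntimeWarning: invalid value encountered in divide
  a=Rc.as_matrix()[:,2]; m=a[:2]/np.linalg.norm(a[:2])
h.py:35: RuntimeWarning: invalid value encountered in divide
  d=np.array([0,0,-1.])-a*(-a[2]); d/=np.linalg.norm(d)
Traceback (most recent call last):
ValueError: expected 3 finite numbers
```

Run:
```python
from h import *
for th in range(20,95,5):
  o=[]
  for flip in(0,1):
    R=Rtool(0,np.radians(th),0,flip)
    for dx in(0,-.1):
        g=CUP+[dx,.003,.042]; p=g+.011*R.as_matrix()[:,2]
        k=inverse_kinematics(p,q(R)); o.append(None if k is None else np.round(k,2).tolist())
  print(th,o)
```

```text
20 [None, None, None, None]
25 [None, None, None, None]
30 [None, None, None, None]
35 [[-0.27, -0.7, 2.43, 0.46, 0.52, -2.13], None, [-0.27, -0.7, 2.43, 0.46, 0.52, 1.01], None]
40 [[-0.26, -0.65, 2.35, 0.34, 0.61, -2.02], None, [-0.26, -0.65, 2.35, 0.34, 0.61, 1.12], None]
45 [[-0.24, -0.59, 2.27, 0.26, 0.71, -1.94], None, [-0.24, -0.59, 2.27, 0.26, 0.71, 1.2], None]
50 [[-0.22, -0.53, 2.19, 0.2, 0.8, -1.88], None, [-0.22, -0.53, 2.19, 0.2, 0.8, 1.26], None]
55 [[-0.21, -0.46, 2.11, 0.15, 0.89, -1.84], [-0.28, -0.85, 2.35, 0.18, 1.06, -1.9], [-0.21, -0.46, 2.11, 0.15, 0.89, 1.3], [-0.28, -0.85, 2.35, 0.18, 1.06, 1.25]]
60 [[-0.2, -0.39, 2.03, 0.12, 0.99, -1.81], [-0.26, -0.75, 2.26, 0.14, 1.12, -1.86], [-0.2, -0.39, 2.03, 0.12, 0.99, 1.33], [-0.26, -0.75, 2.26, 0.14, 1.12, 1.28]]
65 [[-0.18, -0.31, 1.95, 0.09, 1.08, -1.78], [-0.24, -0.65, 2.18, 0.11, 1.19, -1.83], [-0.18, -0.31, 1.95, 0.09, 1.08, 1.36], [-0.24, -0.65, 2.18, 0.11, 1.19, 1.31]]
70 [[-0.17, -0.23, 1.86, 0.06, 1.17, -1.76], [-0.22, -0.55, 2.1, 0.08, 1.25, -1.8], [-0.17, -0.23, 1.86, 0.06, 1.17, 1.38], [-0.22, -0.55, 2.1, 0.08, 1.25, 1.34]]
75 [[-0.16, -0.16, 1.78, 0.04, 1.26, -1.74], [-0.2, -0.46, 2.02, 0.05, 1.32, -1.78], [-0.16, -0.16, 1.78, 0.04, 1.26, 1.4], [-0.2, -0.46, 2.02, 0.05, 1.32, 1.36]]
80 [[-0.15, -0.08, 1.69, 0.03, 1.35, -1.73], [-0.19, -0.36, 1.94, 0.03, 1.4, -1.76], [-0.15, -0.08, 1.69, 0.03, 1.35, 1.41], [-0.19, -0.36, 1.94, 0.03, 1.4, 1.38]]
85 [[-0.15, 0.0, 1.61, 0.01, 1.45, -1.72], [-0.18, -0.27, 1.86, 0.02, 1.47, -1.75], [-0.15, 0.0, 1.61, 0.01, 1.45, 1.42], [-0.18, -0.27, 1.86, 0.02, 1.47, 1.39]]
90 [[-0.14, 0.09, 1.52, 0.0, 1.54, -1.71], [-0.17, -0.19, 1.78, 0.0, 1.55, -1.74], [-0.14, 0.09, 1.52, 0.0, 1.54, 1.43], [-0.17, -0.19, 1.78, 0.0, 1.55, 1.41]]
```

```bash
sed -i 's/^CUP=.*/CUP=np.array([.586,-.0497,.015]); BAR=np.array([.4545,-.2365]); TH=np.radians(40); HG=.042/; s/m=a\[:2\]\/np.linalg.norm(a\[:2\])/m=a[:2]\/(np.linalg.norm(a[:2])+1e-9)/; s/d\/=np.linalg.norm(d)/d\/=(np.linalg.norm(d)+1e-9)/' h.py
python3 - <<'E'
from h import *
print("retract")
for th in(38,40,45,50):
  R=Rtool(0,np.radians(th),0,1); 
  for dx in(-.03,-.06,-.09,-.12):
    o=[]
    for dz in(0,.02,.04,.06,.1,.15):
        p=CUP+[dx,.003,HG+dz]+.011*R.as_matrix()[:,2]; o.append(int(inverse_kinematics(p,q(R)) is not None))
    print(th,dx,o)
best=[]
for flip in(1,0):
  for psi in range(-165,181,15):
    for th in range(-20,61,10):
      for s in range(60,301,20):
        p,R,t,lip,c=pour_pose(np.radians(psi),np.radians(th),np.radians(s if s<=180 else s-360),flip)
        if t<128: continue
        k=inverse_kinematics(p,q(R))
        if k is not None: best.append((flip,psi,th,s,int(t),p.round(2).tolist(),lip[2].round(3),np.round(k,2).tolist()))
print(len(best))
for b in best[::max(1,len(best)//60)]: print(*b)
E
```

```text
retract
38 -0.03 [1, 1, 0, 0, 0, 0]
38 -0.06 [0, 0, 0, 0, 0, 0]
38 -0.09 [0, 0, 0, 0, 0, 0]
38 -0.12 [0, 0, 0, 0, 0, 0]
40 -0.03 [1, 1, 1, 1, 1, 1]
40 -0.06 [0, 0, 0, 0, 0, 0]
40 -0.09 [0, 0, 0, 0, 0, 0]
40 -0.12 [0, 0, 0, 0, 0, 0]
45 -0.03 [1, 1, 1, 1, 1, 1]
45 -0.06 [0, 0, 0, 0, 0, 0]
45 -0.09 [0, 0, 0, 0, 0, 0]
45 -0.12 [0, 0, 0, 0, 0, 0]
50 -0.03 [1, 1, 1, 1, 1, 1]
50 -0.06 [1, 1, 1, 1, 1, 1]
50 -0.09 [0, 0, 0, 0, 0, 0]
50 -0.12 [0, 0, 0, 0, 0, 0]
271
1 -165 -20 140 140 [0.44, -0.25, 0.27] 0.22 [-0.24, 0.86, 1.0, 4.52, 2.66, -0.73]
1 -165 -20 220 140 [0.44, -0.24, 0.27] 0.22 [-0.23, 0.85, 1.02, 4.53, 2.67, 0.68]
1 -165 -10 200 145 [0.44, -0.24, 0.22] 0.171 [-0.22, 0.88, 0.95, -1.45, 2.66, 0.58]
1 -165 0 200 136 [0.43, -0.24, 0.18] 0.136 [-0.22, 0.84, 0.96, -1.16, 2.61, 0.81]
1 -150 -20 200 153 [0.45, -0.24, 0.25] 0.203 [-0.14, 0.79, 1.15, 4.63, 2.52, 0.5]
1 -150 -10 180 150 [0.45, -0.24, 0.19] 0.144 [-0.12, 0.81, 1.11, -1.39, 2.49, 0.36]
1 -150 0 180 140 [0.44, -0.25, 0.17] 0.118 [-0.13, 0.76, 1.12, -1.19, 2.43, 0.49]
1 -135 -20 220 140 [0.44, -0.24, 0.27] 0.22 [-0.05, 0.61, 1.38
[... 4177 characters left out ...]
, -0.23, 0.23] 0.179 [-1.05, 0.66, 1.4, 1.55, 2.42, -0.36]
0 75 -10 160 145 [0.46, -0.22, 0.22] 0.171 [-1.06, 0.58, 1.4, 1.39, 2.36, -0.76]
0 75 0 160 136 [0.46, -0.22, 0.18] 0.136 [-1.06, 0.53, 1.41, 1.21, 2.3, -0.86]
0 90 -20 140 140 [0.45, -0.22, 0.27] 0.22 [-0.95, 0.7, 1.25, 1.63, 2.56, -0.86]
0 90 -20 220 140 [0.46, -0.22, 0.27] 0.22 [-0.94, 0.71, 1.23, 1.65, 2.55, 0.54]
0 90 -10 200 145 [0.46, -0.22, 0.22] 0.171 [-0.95, 0.73, 1.19, 1.38, 2.52, -0.0]
0 90 0 200 136 [0.46, -0.22, 0.18] 0.136 [-0.95, 0.69, 1.19, 1.17, 2.46, -0.15]
0 105 -10 200 145 [0.45, -0.22, 0.22] 0.171 [-0.85, 0.85, 1.0, 1.39, 2.68, 0.07]
0 105 0 200 136 [0.45, -0.22, 0.18] 0.136 [-0.85, 0.81, 1.0, 1.12, 2.62, -0.16]
```

Run:
```python
from h import *
for th in(38,40,42,45):
 for ps in(0,8,12,20,30,45):
  R=Rtool(np.radians(ps),np.radians(th),0,0); o=[]
  for dx in(0,-.015,-.03,-.045,-.06,-.08,-.1,-.14):
    p=CUP+[dx,.003,HG+.01]+.011*R.as_matrix()[:,2]; k=inverse_kinematics(p,q(R)); o.append(0 if k is None else np.round(k,2).tolist() if dx in(0,-.06) else 1)
  print(th,ps,o)
```

```text
38 0 [[-0.26, -0.69, 2.37, 0.37, 0.6, -2.04], 1, 1, 0, 0, 0, 0, 0]
38 8 [[-0.38, -0.64, 2.34, 0.64, 0.71, -2.43], 1, 1, 1, 0, 0, 0, 0]
38 12 [[-0.43, -0.6, 2.32, 0.74, 0.77, -2.58], 1, 1, 1, 0, 0, 0, 0]
38 20 [0, 0, 0, 0, 0, 0, 0, 0]
38 30 [0, 0, 0, 0, 0, 0, 0, 0]
38 45 [0, 0, 0, 0, 0, 0, 0, 0]
40 0 [[-0.26, -0.67, 2.34, 0.33, 0.64, -2.01], 1, 1, 0, 0, 0, 0, 0]
40 8 [[-0.37, -0.62, 2.31, 0.59, 0.73, -2.37], 1, 1, 1, 0, 0, 0, 0]
40 12 [[-0.41, -0.59, 2.29, 0.68, 0.79, -2.52], 1, 1, 1, [-0.5, -0.85, 2.44, 0.67, 0.93, -2.52], 0, 0, 0]
40 20 [0, 0, 0, 0, 0, 0, 0, 0]
40 30 [0, 0, 0, 0, 0, 0, 0, 0]
40 45 [0, 0, 0, 0, 0, 0, 0, 0]
42 0 [[-0.25, -0.64, 2.31, 0.3, 0.67, -1.97], 1, 1, 1, 0, 0, 0, 0]
42 8 [[-0.35, -0.6, 2.29, 0.54, 0.76, -2.32], 1, 1, 1, 0, 0, 0, 0]
42 12 [[-0.4, -0.57, 2.27, 0.63, 0.81, -2.47], 1, 1, 1, [-0.48, -0.82, 2.41, 0.62, 0.95, -2.47], 0, 0, 0]
42 20 [0, 0, 0, 0, 0, 0, 0, 0]
42 30 [0, 0, 0, 0, 0, 0, 0, 0]
42 45 [0, 0, 0, 0, 0, 0, 0, 0]
45 0 [[-0.24, -0.6, 2.26, 0.25, 0.73, -1.93], 1, 1, 1, 0, 0, 0, 0]
45 8 [[-0.34, -0.57, 2.24, 0.47, 0.8, -2.26], 1, 1, 1, [-0.4, -0.82, 2.38, 0.48, 0.93, -2.27], 0, 0, 0]
45 12 [[-0.38, -0.54, 2.22, 0.55, 0.85, -2.4], 1, 1, 1, [-0.45, -0.78, 2.36, 0.56, 0.97, -2.41], 0, 0, 0]
45 20 [[-0.45, -0.47, 2.17, 0.68, 0.95, -2.64], 1, 0, 0, 0, 0, 0, 0]
45 30 [0, 0, 0, 0, 0, 0, 0, 0]
45 45 [0, 0, 0, 0, 0, 0, 0, 0]
```

```bash
sed -i 's/TH=np.radians(40)/TH=np.radians(42)/' h.py
python3 - <<'E'
from h import *
for th in(42,):
 for ps in(0,5,10,15,20,30,45,60):
  R=Rtool(np.radians(ps),np.radians(th),0,1); o=[]
  for dx in(0,-.015,-.03,-.045,-.06,-.08,-.1,-.14):
    p=CUP+[dx,.003,HG+.01]+.011*R.as_matrix()[:,2]; k=inverse_kinematics(p,q(R)); o.append(0 if k is None else np.round(k,2).tolist() if dx in(0,-.06) else 1)
  print(th,ps,o)
for ps in(30,45,60,75):
 for roll in(0,40,70,90,110,130,150,165,180):
  for th in(42,20,10,0,-10):
   p,R,t,lip,c=pour_pose(np.radians(ps),np.radians(th),np.radians(roll),1); k=inverse_kinematics(p,q(R))
   print(ps,roll,th,int(t),lip.round(2),c.round(2),0 if k is None else np.round(k,2).tolist())
E
```

```text
42 0 [[-0.25, -0.64, 2.31, 0.3, 0.67, 1.17], 1, 1, 1, 0, 0, 0, 0]
42 5 [[-0.32, -0.62, 2.3, 0.46, 0.72, 0.94], 1, 1, 1, 0, 0, 0, 0]
42 10 [[-0.38, -0.59, 2.28, 0.58, 0.78, 0.74], 1, 1, 1, [-0.46, -0.84, 2.42, 0.58, 0.92, 0.74], 0, 0, 0]
42 15 [[-0.43, -0.54, 2.25, 0.68, 0.85, 0.57], 1, 1, 1, [-0.52, -0.78, 2.39, 0.68, 0.99, 0.57], 0, 0, 0]
42 20 [[-0.48, -0.49, 2.21, 0.75, 0.93, 0.43], 1, 1, 1, [-0.57, -0.71, 2.35, 0.75, 1.05, 0.42], 1, 0, 0]
42 30 [[-0.55, -0.36, 2.12, 0.84, 1.08, 0.2], 1, 1, 1, [-0.64, -0.55, 2.26, 0.83, 1.18, 0.18], 1, 1, 1]
42 45 [[-0.6, -0.17, 1.96, 0.87, 1.29, -0.05], 1, 1, 1, [-0.69, -0.32, 2.09, 0.86, 1.36, -0.08], 1, 1, 1]
42 60 [[-0.61, 0.03, 1.78, 0.84, 1.48, -0.23], 1, 1, 1, [-0.68, -0.11, 1.92, 0.82, 1.53, -0.28], 1, 1, 1]h.py:47: RuntimeWarning: invalid value encountered in arccos
  return p,R,np.degrees(np.arccos(a[2])),c+lip,c
Traceback (most recent call last):
ValueError: cannot convert float NaN to integer
```

```bash
sed -i 's/np.arccos(a\[2\])/np.arccos(np.clip(a[2],-1,1))/' h.py
python3 - <<'E'
from h import *
for ps in(30,45,60,75):
 for roll,th in((0,42),(40,42),(60,30),(70,30),(90,20),(110,10),(130,0),(150,0),(170,0),(150,-10),(170,-10),(180,-10)):
   p,R,t,lip,c=pour_pose(np.radians(ps),np.radians(th),np.radians(roll),1); k=inverse_kinematics(p,q(R))
   print(ps,roll,th,int(t),lip.round(2),c.round(2),p.round(2),0 if k is None else np.round(k,2).tolist())
R=Rtool(np.radians(30),TH,0,1)
for d in((-.1,.003,.02),(-.14,.003,.12),(-.14,.003,.18)):
    p,_=tcp_for_cup(CUP+d,R,1);print(p,inverse_kinematics(p,q(R)))
E
```

```text
30 0 42 0 [ 0.45 -0.24  0.14] [ 0.45 -0.24  0.06] [ 0.46 -0.23  0.1 ] [-1.1, -0.3, 2.0, 0.84, 1.52, -0.13]
30 40 42 29 [ 0.45 -0.22  0.15] [ 0.43 -0.16  0.1 ] [ 0.45 -0.18  0.13] [-1.07, -0.51, 2.09, 0.84, 1.58, 0.67]
30 60 30 48 [ 0.45 -0.22  0.17] [ 0.46 -0.15  0.14] [ 0.46 -0.17  0.16] [-1.14, -0.47, 2.12, 1.04, 1.61, 0.93]
30 70 30 56 [ 0.46 -0.22  0.16] [ 0.46 -0.14  0.15] [ 0.47 -0.17  0.17] [-1.14, -0.47, 2.12, 1.04, 1.61, 1.11]
30 90 20 76 [ 0.46 -0.22  0.16] [ 0.47 -0.15  0.17] [ 0.47 -0.18  0.18] [-1.2, -0.38, 2.14, 1.2, 1.64, 1.34]
30 110 10 97 [ 0.46 -0.22  0.16] [ 0.48 -0.16  0.21] [ 0.47 -0.19  0.2 ] [-1.25, -0.28, 2.14, 1.35, 1.71, 1.6]
30 130 0 118 [ 0.46 -0.23  0.16] [ 0.48 -0.18  0.23] [ 0.47 -0.21  0.21] [-1.27, -0.14, 2.13, 1.48, 1.78, 1.84]
30 150 0 130 [ 0.46 -0.23  0.15] [ 0.48 -0.2   0.22] [ 0.47 -0.22  0.19] [-1.28, -0.08, 2.11, 1.47, 1.78, 2.15]
30 170 0 137 [ 0.46 -0.23  0.12] [ 0.48 -0.21  0.2 ] [ 0.47 -0.22  0.17] [-1.29, -0.01, 2.1, 1.45, 1.78, 2.44]
30 150 -10 138 [ 0.46 -0.23  0.18] [ 0.47 -0.2   0.26] [ 0.47 -0.22  0.23] [-1.28, -0.01, 2.1, 1.61, 1.86
[... 3671 characters left out ...]
5 -0.22  0.15] [ 0.44 -0.19  0.22] [ 0.45 -0.21  0.19] [-1.06, 0.51, 1.43, 1.23, 2.3, 2.12]
75 170 0 137 [ 0.46 -0.22  0.12] [ 0.46 -0.2   0.2 ] [ 0.46 -0.22  0.17] [-1.05, 0.56, 1.41, 1.2, 2.29, 2.43]
75 150 -10 138 [ 0.45 -0.23  0.18] [ 0.44 -0.2   0.26] [ 0.45 -0.22  0.23] [-1.05, 0.55, 1.42, 1.41, 2.36, 2.22]
75 170 -10 146 [ 0.45 -0.22  0.16] [ 0.46 -0.21  0.24] [ 0.46 -0.22  0.21] [-1.06, 0.6, 1.4, 1.38, 2.36, 2.53]
75 180 -10 148 [ 0.46 -0.22  0.14] [ 0.46 -0.21  0.23] [ 0.46 -0.23  0.19] 0
[ 0.49307941 -0.0426127   0.06963956] [-0.71631017 -0.70416295  2.32781907  0.82027595  1.29069702  0.18610442]
[ 0.45307941 -0.0426127   0.16963956] None
[ 0.45307941 -0.0426127   0.22963956] None
```

```bash
cat >> h.py <<'E'
YS=.003
def cpose(psi,d,flip=1):
    R=Rtool(np.radians(psi),TH,0,flip); p,_=tcp_for_cup(CUP+np.array([0,YS,0])+d,R,flip); return p,q(R)
def st():
    s=state(); print("t",round(s["time"],2),"tcp",s["ee_pos"].round(4),"q",s["joint_pos"].round(2),"F",s["ft_force"].round(1),"gap",round(s["finger_gap"],4)); return s
def save(tag):
    for n in("side","top"):
        im=snap(n); cv2.imwrite(f"pics/{n}{tag}.png",im["frame"]); np.savez(f"{n}{tag}.npz",**im)
E
python3 - <<'E'
from h import *
p,o=cpose(45,[-.15,0,.1]); k=inverse_kinematics(p,o); print(p,k)
if k is not None:
    k=np.array(k); movej([1.263,*k[1:]]); st(); movej(list(k)); st()
    p,o=cpose(30,[-.1,0,.01]); move_l(p,.12,o); st(); save("1")
    a=cv2.imread("pics/side1.png")[120:320,240:520]; b=cv2.imread("pics/top1.png")[100:300,180:460]
    cv2.imwrite("pics/j1.png",np.hstack([cv2.resize(x,(400,286),interpolation=3) for x in(a,b)]))
E
```

```text
[ 0.44178031 -0.04091969  0.14963956] [-0.85274382 -0.64443755  2.1497845   0.84013659  1.66459943  0.0036873 ]
t 1.5 tcp [-0.1937  0.3996  0.1503] q [ 1.26 -0.64  2.15  0.84  1.66  0.  ] F [ 0.7  0.1 -0.1] gap 0.0879
t 4.13 tcp [ 0.4418 -0.0404  0.1497] q [-0.85 -0.64  2.15  0.84  1.66  0.  ] F [ 0.6 -0.4 -0.7] gap 0.0879
t 5.15 tcp [ 0.4932 -0.0427  0.0603] q [-0.72 -0.69  2.34  0.83  1.28  0.17] F [ 0.1 -0.4 -0.2] gap 0.088
```

View pics/j1.png

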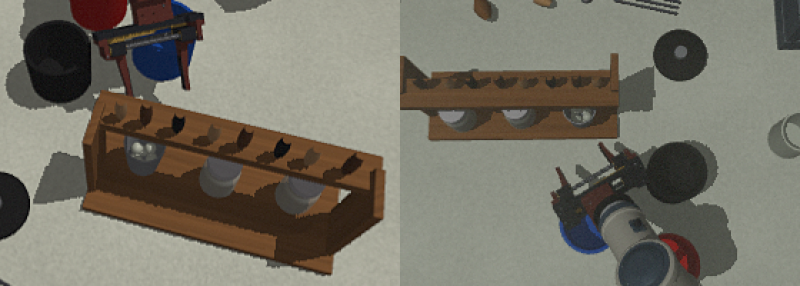

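Top crop: the gripper is in front of the cup (px 580,117 in the crop). Its body has about 25 mm of clearance to the black barrel, and nothing is touched (force about 0). I go in now.

Run:
```python
from h import *
p,o=cpose(8,[-.04,0,.005]); move_l(p,.08,o); st()
p,o=cpose(8,[0,0,0]); move_l(p,.06,o); st(); save("2")
a=cv2.imread("pics/side2.png")[150:310,270:494]; b=cv2.imread("pics/top2.png")[120:280,200:424]
cv2.imwrite("pics/j2.png",np.hstack([cv2.resize(x,(400,286),interpolation=3) for x in(a,b)]))
```

```text
t 6.17 tcp [ 0.554  -0.0455  0.0548] q [-0.4  -0.77  2.39  0.54  0.84  0.8 ] F [0.4 0.7 0.8] gap 0.088
t 6.99 tcp [ 0.5939 -0.0457  0.0494] q [-0.35 -0.59  2.3   0.55  0.74  0.8 ] F [ 0.6 -1.1 -0.3] gap 0.0877
```

View pics/j2.png

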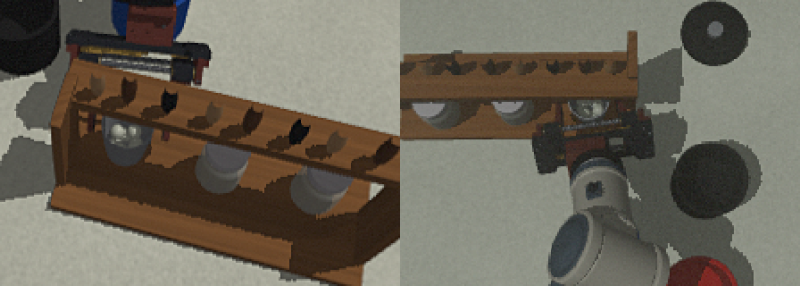

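The fingers straddle the cup (side crop px 127,135) between the panel and jar, with no contact force. I close, check the gap, and make a small lift.

Run:
```python
from h import *
close(); st()
p,o=cpose(8,[-.003,0,.012]); move_l(p,.04,o); s=st()
```

```text
t 7.61 tcp [ 0.5942 -0.0458  0.05  ] q [-0.35 -0.59  2.3   0.55  0.74  0.8 ] F [ 0.1 -0.9  0.1] gap 0.0638
t 8.07 tcp [ 0.591  -0.0455  0.0617] q [-0.36 -0.62  2.29  0.53  0.77  0.82] F [-0.6 -0.3 -3.3] gap 0.0633
```

Run:
```python
from h import *
W=[(8,[-.042,0,.014],.06),(25,[-.078,0,.04],.08),(45,[-.125,0,.10],.1)]
ok=[inverse_kinematics(*cpose(a,d)) is not None for a,d,s in W]; print(ok)
R=Rtool(np.radians(60),TH,0,1); p4,_=tcp_for_cup(np.array([.42,-.155,.145]),R,1); k=inverse_kinematics(p4,q(R)); print(p4,k)
if all(ok) and k is not None:
    for a,d,s in W:
        p,o=cpose(a,d); move_l(p,s,o); st()
    move_l(p4,.1,q(R)); st(); save("3")
    a=cv2.imread("pics/side3.png")[60:300,200:536]; b=cv2.imread("pics/top3.png")[100:340,200:536]
    cv2.imwrite("pics/j3.png",np.hstack([cv2.resize(x,(400,286),interpolation=3) for x in(a,b)]))
```

```text
[True, True, True]
[ 0.4240873  -0.14792059  0.17963956] [-0.99817998 -0.21649251  1.78603022  0.77961723  1.91817456 -0.33016514]
t 8.87 tcp [ 0.5522 -0.0457  0.0638] q [-0.4  -0.78  2.38  0.53  0.86  0.82] F [-0.1  0.9 -3.3] gap 0.0637
t 9.58 tcp [ 0.5156 -0.0435  0.0892] q [-0.64 -0.73  2.31  0.78  1.21  0.34] F [-0.1 -0.4 -3.3] gap 0.0634
t 10.51 tcp [ 0.4668 -0.0405  0.149 ] q [-0.8  -0.58  2.11  0.84  1.61  0.02] F [ 0.3  0.7 -2.9] gap 0.0636
t 11.85 tcp [ 0.4241 -0.1474  0.1795] q [-1.   -0.22  1.79  0.78  1.92 -0.33] F [-0.3 -0.6 -2.7] gap 0.0633
```

View pics/j3.png

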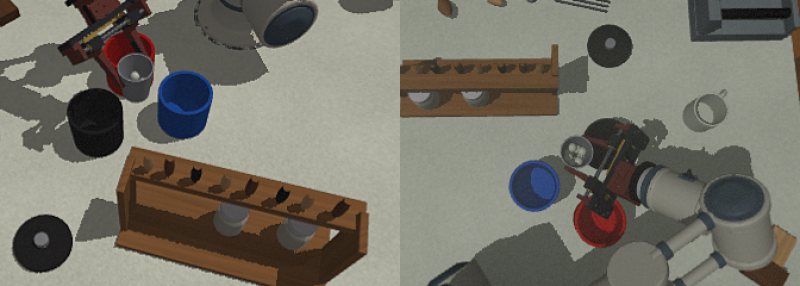

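Cup upright with the balls in it at top-crop (577,152), next to the barrel and above rim height. I start the pour.

```bash
cat >> h.py <<'E'
def lin(p,R,T):
    d=np.linalg.norm(np.array(p)-state()["ee_pos"]); move_l(p,max(d,.002)/T,q(R))
E
python3 - <<'E'
from h import *
seq=[(25,40,.14),(45,34,.125),(60,30,.118),(75,25,.118),(90,20,.118),(100,15,.118),(110,10,.118)]
P=[pour_pose(np.radians(60),np.radians(t),np.radians(r),1,zmin=z) for r,t,z in seq]
ok=[inverse_kinematics(x[0],q(x[1])) is not None for x in P]; print(ok)
if all(ok):
    for x in P:
        lin(x[0],x[1],.7); s=state(); print(round(s["time"],2),x[2].round(),x[3].round(3),x[4].round(3),s["ft_force"].round(1))
    save("4")
    a=cv2.imread("pics/side4.png")[60:300,200:536]; b=cv2.imread("pics/top4.png")[100:340,200:536]
    cv2.imwrite("pics/j4.png",np.hstack([cv2.resize(x,(400,286),interpolation=3) for x in(a,b)]))
E
```

```text
[True, True, True, True, True, True, True]
12.79 19.0 [ 0.446 -0.228  0.176] [ 0.405 -0.189  0.116] [-0.3  0.5 -3. ]
13.66 36.0 [ 0.448 -0.227  0.172] [ 0.408 -0.167  0.131] [-0.4 -0.4 -2.3]
14.53 49.0 [ 0.449 -0.226  0.166] [ 0.411 -0.157  0.143] [-1.  -0.4 -2.4]
15.38 63.0 [ 0.45  -0.226  0.164] [ 0.416 -0.15   0.16 ] [ 0.8  0.2 -2.6]
16.23 77.0 [ 0.45  -0.225  0.155] [ 0.423 -0.149  0.171] [ 0.1 -0.2 -2.9]
17.09 87.0 [ 0.451 -0.225  0.161] [ 0.428 -0.152  0.191] [ 1.1 -0.5 -2.2]
17.94 98.0 [ 0.451 -0.225  0.164] [ 0.434 -0.157  0.208] [ 0.3 -0.6 -1.5]
```

View pics/j4.png

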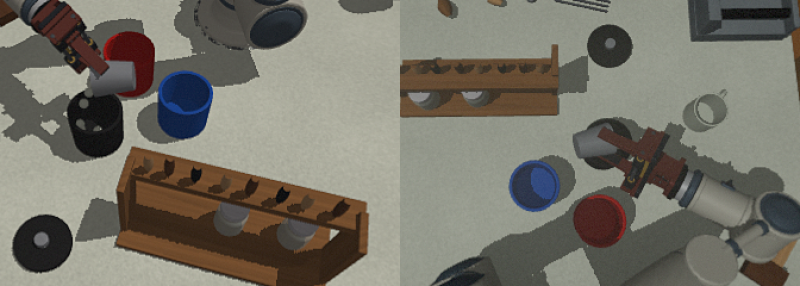

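The balls are dropping into the black barrel (side crop px 88,100 and 82,128). I continue to full inversion.

Run:
```python
from h import *
seq=[(120,5,.118),(130,0,.118),(150,-5,.118),(165,-10,.118),(150,-5,.118),(165,-10,.118)]
P=[pour_pose(np.radians(60),np.radians(t),np.radians(r),1,zmin=z) for r,t,z in seq]
ok=[inverse_kinematics(x[0],q(x[1])) is not None for x in P]; print(ok)
if all(ok):
    for x in P:
        lin(x[0],x[1],.7); s=state(); print(round(s["time"],2),x[2].round(),x[3].round(3),s["ft_force"].round(1),s["finger_gap"].round(4))
    hold(.3); save("5")
    a=cv2.imread("pics/side5.png")[60:300,200:536]; b=cv2.imread("pics/top5.png")[100:340,200:536]
    cv2.imwrite("pics/j5.png",np.hstack([cv2.resize(x,(400,286),interpolation=3) for x in(a,b)]))
```

```text
[True, True, True, True, True, True]Traceback (most recent call last):
  File "<stdin>", line 7, in <module>
AttributeError: 'float' object has no attribute 'round'
```

Run:
```python
from h import *
seq=[(130,0,.118),(150,-5,.118),(165,-10,.118),(150,-5,.118),(165,-10,.118)]
P=[pour_pose(np.radians(60),np.radians(t),np.radians(r),1,zmin=z) for r,t,z in seq]
for x in P:
        lin(x[0],x[1],.7); s=state(); print(round(s["time"],2),x[2].round(),x[3].round(3),s["ft_force"].round(1),round(s["finger_gap"],4))
hold(.3); save("5")
a=cv2.imread("pics/side5.png")[60:300,200:536]; b=cv2.imread("pics/top5.png")[100:340,200:536]
cv2.imwrite("pics/j5.png",np.hstack([cv2.resize(x,(400,286),interpolation=3) for x in(a,b)]))
```

```text
19.75 119.0 [ 0.452 -0.225  0.165] [ 0.8  0.3 -2. ] 0.0633
20.6 134.0 [ 0.454 -0.225  0.165] [ 0.5 -0.7 -2.3] 0.0636
21.45 145.0 [ 0.457 -0.225  0.165] [-0.3 -0.2 -2.1] 0.0634
22.3 134.0 [ 0.454 -0.225  0.165] [-0.1  0.8 -1.1] 0.0636
23.15 145.0 [ 0.457 -0.225  0.165] [ 0.9  0.1 -3.2] 0.0638
```

View pics/j5.png

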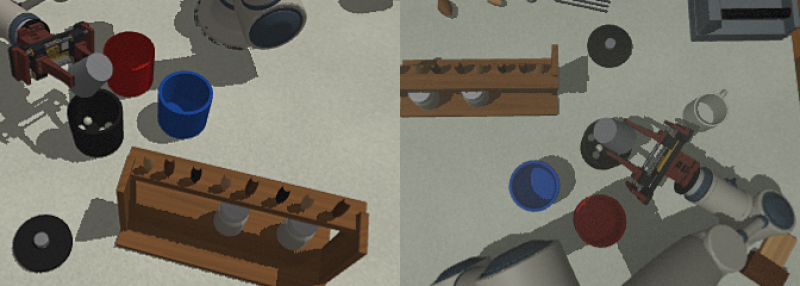

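No stray balls are visible on the bench. I roll back upright and check both the cup and the barrel.

Run:
```python
from h import *
seq=[(145,-5,.118),(120,5,.118),(95,18,.118),(70,27,.118),(45,34,.125),(20,40,.14)]
P=[pour_pose(np.radians(60),np.radians(t),np.radians(r),1,zmin=z) for r,t,z in seq]
for x in P: lin(x[0],x[1],.6)
R=Rtool(np.radians(60),TH,0,1); p4,_=tcp_for_cup(np.array([.40,-.09,.16]),R,1); lin(p4,R,1.0)
hold(.3); print(np.mean([state()["ft_force"][2] for _ in range(3)])); st(); save("6")
T=cv2.imread("pics/top6.png"); S=cv2.imread("pics/side6.png")
b=T[170:270,270:410]; a=S[100:200,230:370]
cv2.imwrite("pics/j6.png",np.hstack([cv2.resize(x,(400,286),interpolation=3) for x in(a,b)]))
cv2.imwrite("pics/j6s.png",S)
```

```text
-1.4222909364486214
t 29.52 tcp [ 0.4041 -0.0831  0.1944] q [-0.95 -0.41  1.91  0.81  1.93 -0.25] F [ 0.4 -0.6 -1.4] gap 0.0635
```

View pics/j6.png

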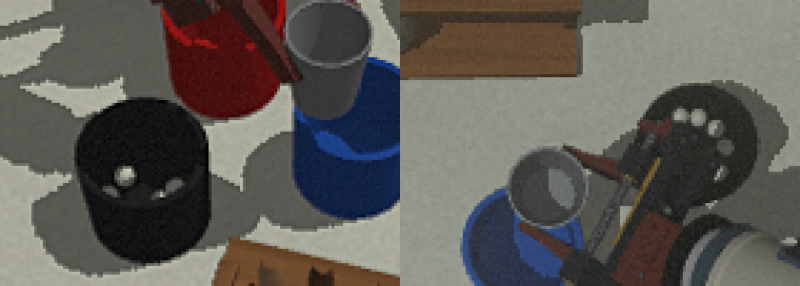

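View pics/top6.png

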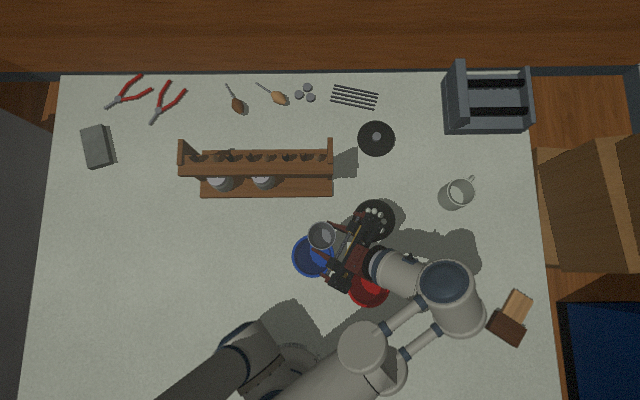

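Run:
```python
from h import *
from scipy.optimize import least_squares
for n in("side","top"):
    W=pts(dict(np.load(n+"6.npz"))); x,y,z=np.moveaxis(W,-1,0)
    m=(z>.222)&(z<.25)&(np.abs(np.hypot(x-.4,y+.09)-.0325)<.008); P=W[m]
    m2=P[:,2]>np.percentile(P[:,2],40); P=P[m2]
    A=np.c_[P[:,:2]-[.4,-.09],np.ones(len(P))]; c,*_=np.linalg.lstsq(A,P[:,2],rcond=None)
    r=least_squares(lambda v:np.hypot(P[:,0]-v[0],P[:,1]-v[1])-.033,[.4,-.09],loss="soft_l1",f_scale=.002)
    print(n,len(P),"slope",c.round(3),"rim ctr",r.x.round(4))
    # foot
    m=(z>.16)&(z<.215)&(np.hypot(x-.4,y+.09)<.04); P=W[m]
    if len(P)>20:
        r=least_squares(lambda v:np.hypot(P[:,0]-v[0],P[:,1]-v[1])-(.026+.008*(P[:,2]-v[2])/.075),[.4,-.09,.16],loss="soft_l1",f_scale=.002); print(len(P),r.x.round(4),P[:,2].min().round(4))
```

```text
side 196 slope [-0.006  0.001  0.232] rim ctr [ 0.4008 -0.0929]
596 [ 0.4022 -0.0927  0.1738] 0.1603
top 114 slope [-0.004 -0.002  0.233] rim ctr [ 0.399  -0.0949]
448 [ 0.4011 -0.0946  0.2149] 0.1603
```

Cup empty (clean interior at top px 321,235) and vertical. At 1.4 N the wrist load matches the bare cup. I put it back along the exit path.

Run:
```python
from h import *
for a,d,s in [(45,[-.125,0,.10],.1),(25,[-.078,0,.04],.1),(8,[-.042,0,.014],.08),(8,[0,0,.012],.06),(8,[0,0,.004],.03)]:
    p,o=cpose(a,d); move_l(p,s,o); st()
for dz in(.003,.002,.001,0,-.001):
    p,o=cpose(8,[0,0,dz]); move_l(p,.01,o); hold(.1); f=np.mean([state()["ft_force"][2]]); print(dz,f.round(2))
    if f>2: break
save("7")
a=cv2.imread("pics/side7.png")[150:310,270:494]; b=cv2.imread("pics/top7.png")[120:280,200:424]
cv2.imwrite("pics/j7.png",np.hstack([cv2.resize(x,(400,286),interpolation=3) for x in(a,b)]))
```

```text
t 30.64 tcp [ 0.4668 -0.0411  0.1499] q [-0.8  -0.58  2.11  0.84  1.61  0.02] F [ 0.3 -0.4 -1.7] gap 0.0635
t 31.57 tcp [ 0.5155 -0.0434  0.0902] q [-0.64 -0.73  2.3   0.78  1.21  0.34] F [ 0.4  0.6 -1.3] gap 0.0633
t 32.28 tcp [ 0.5521 -0.0455  0.064 ] q [-0.4  -0.78  2.38  0.53  0.86  0.82] F [ 0.3 -0.1 -1.5] gap 0.0635
t 33.13 tcp [ 0.5939 -0.0457  0.0615] q [-0.35 -0.6   2.28  0.53  0.76  0.82] F [-1.  -0.3 -2.4] gap 0.0635
t 33.55 tcp [ 0.5938 -0.0455  0.0531] q [-0.35 -0.59  2.29  0.54  0.75  0.81] F [ 0.4 -0.  -1. ] gap 0.0632
0.003 -1.35
0.002 -2.64
0.001 -1.31
0 -0.43
-0.001 5.49
```

View pics/j7.png

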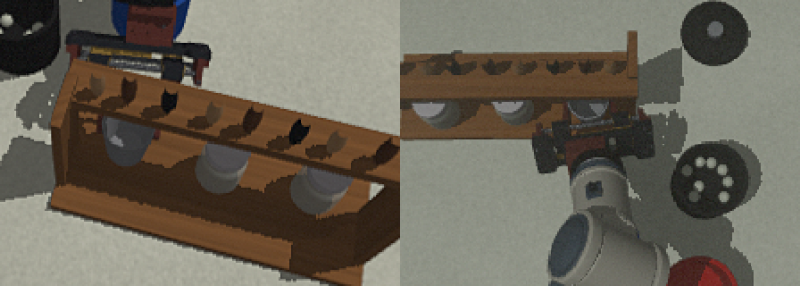

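The cup stands on the board (contact 5.5 N). I release it, back out and check.

Run:
```python
from h import *
p,o=cpose(8,[0,0,0]); move_l(p,.01,o)
gripper_open(); st(); hold(.2)
for a,d,s in [(8,[-.042,0,.006],.06),(25,[-.078,0,.03],.08),(45,[-.125,0,.10],.1)]:
    p,o=cpose(a,d); move_l(p,s,o); st()
k=state()["joint_pos"].copy(); k[0]=-1.9
R=Rtool(np.radians(60),TH,0,1); p4,_=tcp_for_cup(np.array([.38,-.12,.2]),R,1); lin(p4,R,1.); 
st(); save("8")
S=cv2.imread("pics/side8.png");T=cv2.imread("pics/top8.png")
a=S[130:310,230:482]; b=T[120:300,200:452]
cv2.imwrite("pics/j8.png",np.hstack([cv2.resize(x,(400,286),interpolation=3) for x in(a,b)]))
cv2.imwrite("pics/bar.png",cv2.resize(T[190:250,340:410],None,fx=7,fy=7,interpolation=3))
```

```text
t 36.23 tcp [ 0.594  -0.0455  0.0495] q [-0.35 -0.59  2.3   0.55  0.74  0.8 ] F [-0.8 -0.6 -0.8] gap 0.088
t 37.29 tcp [ 0.5522 -0.0456  0.0558] q [-0.4  -0.78  2.39  0.54  0.84  0.81] F [ 1.  -0.3 -1.1] gap 0.0878
t 37.99 tcp [ 0.5155 -0.0434  0.0791] q [-0.64 -0.72  2.32  0.78  1.19  0.33] F [-0.   0.1  0.3] gap 0.088
t 38.99 tcp [ 0.4667 -0.0405  0.149 ] q [-0.8  -0.58  2.11  0.84  1.61  0.02] F [-1.1 -0.1  0.3] gap 0.088
t 40.13 tcp [ 0.3841 -0.1125  0.2342] q [-1.03 -0.39  1.82  0.81  2.03 -0.25] F [ 1.  -0.3 -0.3] gap 0.088
```

View pics/j8.png

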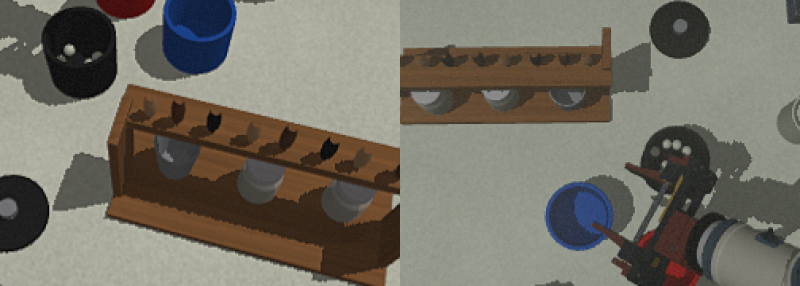

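Cup stands upright in the row, empty (side crop 177,157; top crop 568,97). I use the unobstructed top7 picture to count the balls, and compare all positions with the start.

Run:
```python
from h import *
from scipy.optimize import least_squares
T=dict(np.load("top7.npz"));cv2.imwrite("pics/bar.png",cv2.resize(T["frame"][190:250,340:410],None,fx=8,fy=8,interpolation=3))
def fits(tag):
  for n in("side","top"):
    W=pts(dict(np.load(n+tag+".npz"))); x,y,z=np.moveaxis(W,-1,0); reg=(x>.5)&(x<.72)
    def f(q):
        r=np.hypot(P[:,0]-q[0],P[:,1]-q[1]); Rr=.026+.008*(P[:,2]-.015)/.075; return np.minimum(np.abs(r-Rr),np.abs(r-(Rr-.003)))
    P=W[reg&(z>.02)&(z<.1)&(np.hypot(x-.58,y+.05)<.045)]
    b=min((least_squares(f,[a,c],loss="soft_l1",f_scale=.002) for a in(.575,.585,.595) for c in(-.06,-.05,-.04)),key=lambda r:r.cost); o=[("cup",b.x.round(4),P[:,2].max().round(3))]
    for c in((.58,.075),(.58,.2)):
        P=W[reg&(z>.03)&(z<.085)&(np.hypot(x-c[0],y-c[1])<.045)]
        o.append(least_squares(lambda q:np.hypot(P[:,0]-q[0],P[:,1]-q[1])-.03,c,loss="soft_l1",f_scale=.002).x.round(4))
    P=W[(z>.092)&(z<.106)&(np.hypot(x-.454,y+.2365)<.065)]
    o.append(least_squares(lambda q:np.hypot(P[:,0]-q[0],P[:,1]-q[1])-.0536,(.454,-.2365),loss="soft_l1",f_scale=.002).x.round(4))
    print(tag,n,*o)
fits("0");fits("8");fits("7")
for n in("side","top"):
    d=cv2.absdiff(cv2.imread(f"pics/{n}0.png"),cv2.imread(f"pics/{n}8.png")).max(2)
    cv2.imwrite(f"pics/d{n}.png",d)
```

```text
0 side ('cup', array([ 0.589 , -0.0473]), np.float64(0.093)) [0.5856 0.0789] [0.5805 0.2037] [ 0.4562 -0.2355]
0 top ('cup', array([ 0.5878, -0.0514]), np.float64(0.093)) [0.587  0.0767] [0.5817 0.201 ] [ 0.4521 -0.2378]
8 side ('cup', array([ 0.5878, -0.0475]), np.float64(0.092)) [0.5856 0.0788] [0.5804 0.2037] [ 0.4562 -0.2355]
8 top ('cup', array([ 0.5802, -0.0495]), np.float64(0.093)) [0.587  0.0768] [0.5818 0.2009] [ 0.4518 -0.2377]
7 side ('cup', array([ 0.588 , -0.0477]), np.float64(0.092)) [0.5855 0.0789] [0.5805 0.2037] [ 0.4561 -0.2356]
7 top ('cup', array([ 0.5798, -0.0489]), np.float64(0.099)) [0.5868 0.0768] [0.5816 0.2011] [ 0.4521 -0.2378]
```

View pics/bar.png

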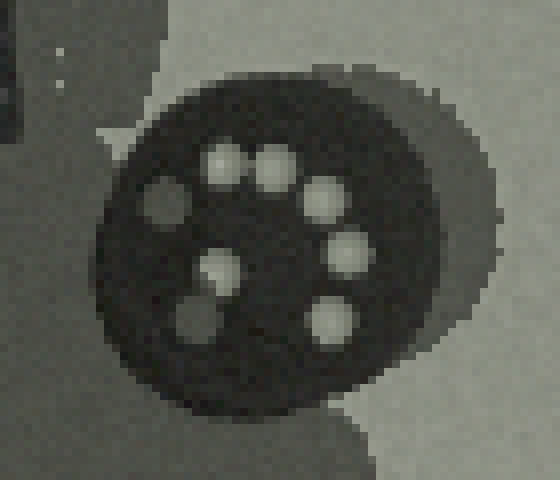

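View pics/side8.png

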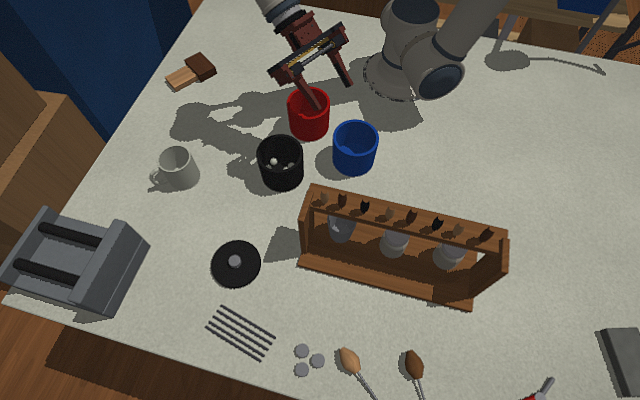

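All eight balls are countable in the barrel: 6 bright and 2 in shadow. The cup stands upright in its place, the jars and barrel have not moved, and the gripper is high and clear.

Run:
```python
from h import *
st(); job_done()
```

```text
t 40.23 tcp [ 0.3841 -0.1123  0.2342] q [-1.03 -0.39  1.83  0.81  2.03 -0.25] F [-0.3 -0.3 -0.5] gap 0.0879
the job is handed in; nothing more can be done
```

The job is done and was handed in at 40 s of robot time, well inside the 70 s limit. I took the cup off the rack at a slant from the front and poured it out over the black barrel. I then set it back upright in its own place and let go.

**What the last checks showed:**
- **Balls:** all eight can be counted in the barrel in the top view, and none are visible in the cup or on the bench.
- **Barrel and jars:** their positions match the start to within 0.5 mm.
- **Lid and mug:** they look unmoved in the final side view. I did not measure them.
- **Robot:** the gripper is open, well away from the rack, and reads about zero force.

**One disagreement:** the cameras differ on where the cup now stands. The side camera puts it within about 1 mm of where it started. The top camera, which sees it half hidden under the strip, shows it about 8 mm nearer the front. It is upright in its slot either way.

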